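Slide a laser module up onto the breadboard and home against its stop screws

ROBOT

A 6-joint arm with a two-finger parallel gripper is mounted at the origin on the work surface. World frame = base frame: x ahead of the robot, y to its left, z up, the work surface at z = 0. Lengths are in m, angles in rad, forces in N, time in s.
With the tool pointing down it reaches from about 0.25 to 0.775 m from the base axis. Payload 4 kg.
Tool frame: the origin (TCP) lies midway between the tips of the shut fingers; the grasp point (between the pads) lies 19 mm behind it; z points along the fingers, y is the line along which they close (so a half turn about z gives the same grasp; the last joint's range is limited). The gripper opens to 94 mm and grips with 3 to 60 N. Pads are 16 mm wide; open, the fingers measure 119 mm over their backs; the gripper's body (75 mm by 177 mm) begins 78 mm behind the grasp point.
Start: joints at [1.134, 0.087, 1.371, -0, 1.684, -0.103], TCP at [0.18, 0.52, 0.206] pointing down, gripper open.
Joint ranges: [-3.1, 3.1], [-0.76, 2.03], [0.27, 2.55], [-1.08, 4.22], [0.17, 2.65], [-2.57, 2.57]. Speed limits (rad/s): [2.79, 2.79, 3.14, 3.14, 3.14, 3.14].

INTERFACE

Orientations are given as [roll, pitch, yaw] about the fixed x, y, z axes, in that order (R = Rz(yaw) Ry(pitch) Rx(roll)).
In Python, from cell import telemetry, cams, robot gives the robot as it stands. The module is installed in compiled form; this text tells all that it offers.
- The arm moves only by the tool step_arm, never from a script. Its argument "series" is a list of rows, each a list of 7 numbers: the finger opening in mm, from 0 to 94, then the shift along the tool's x, y, z in mm, then the turn, a rotation vector about the tool's x, y, z in degrees. A call has 1 to 10 rows; each row shifts and turns the commanded pose from where the row before left it, along the tool's axes as they then stand; what a row does not reach is not made up. A row lasts 1/12 s, in which the tool goes at most 41.7 mm and 7.16 degrees, less where a joint would pass 70% of its speed; a pose out of reach is approached as far as the arm can. A call with a gripper value outside its range is refused whole. The fingers move at their own pace and stop on an object; "newtons" is the grip in N (left out, the last holds). Time passes only in rows, so rows that do not move let the fingers close. It gives the time, the measured TCP pose, the force, the opening and the grip force at its end, in the units of the state.
- telemetry.state(): the state, without advancing time (a new reading comes with each control period).
- cams.capture(name): name is "scene" or "top" or "wrist"; returns the picture (420x560x3 uint8, red, green, blue); there is no depth.
- cams.calibration(name): a dict with "intrinsics" (3x3 intrinsics, pixels), "extrinsics" (4x4, takes a point from world to camera coordinates); the wrist camera has in their place "tool_from_camera" (4x4, takes a point from camera to tool coordinates, whose origin is the TCP and whose axes are the flange's). Camera axes: x right, y up, looking along -z (the intrinsics and any distortion apply to the point x, -y, -z); pixel columns grow to the right and rows downward; lengths in m; the calibration is good to about 2 mm. A picture is of the moment at which its call begins: read the wrist's pose just before it. calibration takes no time and is no camera call.
- robot.sign_off(): hands the job in; it is judged then, once.
The state is a dict: "clock": time; "joints": joint angles; "qvel": joint speeds; "joint_efforts": joint torques, N m; "ee_pos": TCP position; "tcp_rot": TCP orientation; "contact_force": force on the tool from outside, world axes, zero at the start; "wrist_torque": the same for the moment, N m; "opening": finger opening in m; "gripper_force": force on a finger pad.
Only numpy, scipy, OpenCV 4.12 (cv2) and the standard library are available. Lean on these libraries where they do the work, as an engineer would, in place of code of your own. Each camera call takes 0.05 s, during which the arm holds its last target. There are 200 camera calls.

TASK

The white laser module is too wide to pick up: take its handle and lift only the front edge, rest the front just onto the edge of the raised breadboard with the tail still on the table, and let go of the handle. Then push the module from behind, up over the edge, until it lies flat on the breadboard and its front edge meets both stop screws of the stop bar; press it lightly but definitely home for a moment. It is a delicate instrument: do not ram it against the breadboard edge or the screws, do not tip it far, and leave the things around it alone.

Things in the scene. Friction and masses are not known exactly. Their poses are not given: they have to be found in the camera images.
- board: Breadboard: aluminium plate 300 x 300 mm, 12.7 mm thick, fixed on the optical table, with a grid of holes (look only: its top is smooth). Origin: centre of its underside, at table height. Its +x axis is the way the module is to travel; the step to climb is its edge at x = -150 mm; its top is at z = 12.7 mm.
- fence: Stop bar: dark steel bar fixed across the breadboard's top, 20 (x) x 200 (y) x 14 mm high. Origin: centre of its underside, on the plate's top; +x away from the module, within 0.03 rad of the breadboard's +x. Two rigid 7 mm screws at y = +-30 mm, z = 6.5 mm, are the stops: both tips stand equally 4 to 29 mm out of its face (x = -10 mm) towards the module; how far is not measured: feel for it.
- module: Laser module: white box on an aluminium base plate, 0.7 to 1.05 kg, on the table before the breadboard's edge. Origin: centre of its flat underside; +x to its front (towards the breadboard). Plate 150 (x) x 130 (y) x 8 mm; cover 112 mm wide on it from x = -63 to 70 mm, top at z = 50 mm, rear face flat. Centre of mass 12 to 15 mm ahead of the middle, 26 mm up. Its underside glides: friction 0.14 to 0.22 of its weight.
- module_nose (a point): Middle of the lower front edge of the module's base plate: x = +75 mm, z = 0 (underside) in the module's frame. Above it a brass fibre port with black cap sticks out of the front face to x = 97 mm at z = 31 mm; it passes over the stop bar.
- module_tail (a point): Middle of the lower rear edge of the module's base plate: x = -75 mm, z = 0 (underside) in the module's frame. With the front propped on the breadboard the module stands on this edge; it tips level when its centre of mass has passed the breadboard's edge.
- handle: Black round bow handle fixed on top of the module near its front. Origin: centre of the bar, at x = 45 mm, y = 0, z = 85 mm in the module's frame. The bar runs along the module's y, 12 mm thick and 74 mm clear between its two legs, with 29 mm clear below it down to the cover. Axes as the module. Only for lifting the front edge.
- mirror: Bystander: small mirror mount on a round foot (32 mm) and post, 88 mm tall, standing loose on the breadboard on the +y side of the module's lane. Origin: centre of its underside.
- meter: Bystander: teal hand-held power meter, 155 x 78 x 34 mm, lying on the table. Origin: centre of its underside.
- dish: Bystander: round clear dish with screws, 76 mm across and 30 mm high, on the table. Origin: centre of its underside.
Things that resemble listed ones, but are neither listed nor needed, are in the scene too. Of the things that look like the module, take the one that is farthest to the robot's left at the start.

How it is judged:
On the way, in this order (a step that is already met when the one before it is completed fails the run):
1. the module's front edge rests at least 10 mm onto the breadboard, its tail still down on the table, and the handle has been let go (x of module_nose in the frame of board above -0.14 m and height (world z) of module_nose above 0.0125 m and angle between module's own z axis and vertical above 0.04 rad and height (world z) of module_tail below 0.003 m and contact force between module and board above 1 N and contact force between the fingers and module below 0.1 N), for 0.3 s.
2. the module, flat on the breadboard, is pressed against the stop screws with at least 3 N (contact force between module and fence above 3 N and angle between module's own z axis and vertical below 0.03 rad and height (world z) of module_tail above 0.01 m), for 0.3 s.
At the end, for the whole second after the job is handed in: The module lies flat (within about 1 degree) and still on the breadboard where the stop screws hold it: its front edge within 31.5 mm of the stop bar's face, square to it within 0.03 rad, and its middle within 30 mm of the bar's middle, so that it faces both screws (x of module_nose in the frame of fence above -0.0415 m and angle between the x axis of module and the x axis of fence, either way round below 0.03 rad and y of module_nose in the frame of fence between -0.03 and 0.03 m and angle between module's own z axis and vertical below 0.02 rad and height (world z) of module_tail above 0.011 m and height (world z) of module_nose below 0.016 m and linear speed of module below 0.01 m/s); the robot touches nothing.
It fails at once if the module is rammed or dropped: more than 40 N between the module and the breadboard (contact force between module and board above 40 N).
It fails at once if the module is rammed into the stop screws: more than 12 N (contact force between module and fence above 12 N).
It fails at once if the module is tipped more than 20 degrees (angle between module's own z axis and vertical above 0.35 rad).
It fails at once if the handle is still used once the front edge is more than 90 mm onto the breadboard (the rest is to be pushed from behind) (contact force between the fingers and handle above 0.5 N and x of module_nose in the frame of board above -0.06 m).
It fails at once if the mirror mount, power meter or dish of screws is moved more than 15 mm (distance of any of mirror, meter, dish from where it was at the start of the episode above 0.015 m).
It also fails if it takes over 72 s, if anything falls off the work surface, if the arm or the gripper's body presses on something with over 40 N, if the wrist force passes 120 N, or if a joint passes its speed limit or range.

## Working session

There is one attempt and no reset: what is moved stays moved. The work goes in short steps, Python scripts to look and compute and a tool call to move; the robot and the scene stay as the last step left them, time stands still between calls to the robot, and variables do not carry over. Pictures are saved under pics/ and viewed, at most 10 in all, crops included, and the job is handed in when it is done.

Besides the shell and the picture viewer there is one more tool, called by a JSON object that holds its "method" and its "body", one argument or row to a line. step_arm: Moves the arm, as the interface text tells. Its arguments: {"type":"object","properties":{"series":{"type":"array"},"newtons":{"type":"number"}},"required":["series"]}

```bash
mkdir -p pics; python3 - <<'E'
from cell import telemetry,cams,robot
import cv2,numpy as np
for n in("top","scene"):
    im=cams.capture(n); cv2.imwrite(f"pics/{n}0.png",im[:,:,::-1])
    c=cams.calibration(n); print(n,{k:np.round(v,4).tolist() for k,v in c.items()})
print(telemetry.state())
E
```

```text
top {'intrinsics': [[387.1429, 0.0, 282.3458], [0.0, 387.1429, 207.4683], [0.0, 0.0, 1.0]], 'extrinsics': [[0.0159, -0.9998, 0.014, -0.0264], [0.9973, 0.0168, 0.0712, -0.4566], [-0.0714, 0.0128, 0.9974, -1.2407], [0.0, 0.0, 0.0, 1.0]]}
scene {'intrinsics': [[407.7047, 0.0, 280.9407], [0.0, 407.7047, 201.8485], [0.0, 0.0, 1.0]], 'extrinsics': [[0.8117, 0.5841, -0.0049, -0.3642], [-0.3597, 0.5064, 0.7837, 0.0993], [0.4602, -0.6343, 0.6212, -1.4347], [0.0, 0.0, 0.0, 1.0]]}
{'clock': 0.1, 'joints': array([ 1.13389064e+00,  8.78797651e-02,  1.37210572e+00,  3.85871468e-06,
        1.68359733e+00, -1.03066215e-01]), 'qvel': array([ 0.00031857, -0.00355973, -0.00304157, -0.0002256 ,  0.00159905,
       -0.00039506]), 'joint_efforts': array([ 3.24616660e-03, -3.41250765e+01, -3.03302157e+01,  7.22317840e-02,
        3.04306566e-02, -8.79859317e-05]), 'ee_pos': array([0.17999411, 0.51918723, 0.20442063]), 'tcp_rot': array([-3.13961345e+00, -2.08570210e-04,  2.80775341e+00]), 'contact_force': array([-0.2465192 , -0.68397226,  0.31522176]), 'wrist_torque': array([ 0.01313858,  0.0052297 , -0.02525925]), 'gripper_force': 0.0, 'opening': 0.09412997177752445}
```

View pics/top0.png

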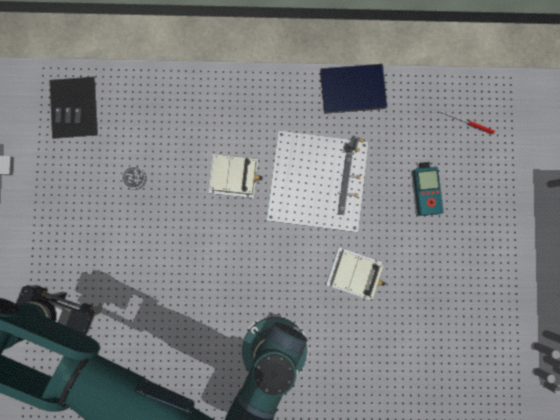

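View pics/scene0.png

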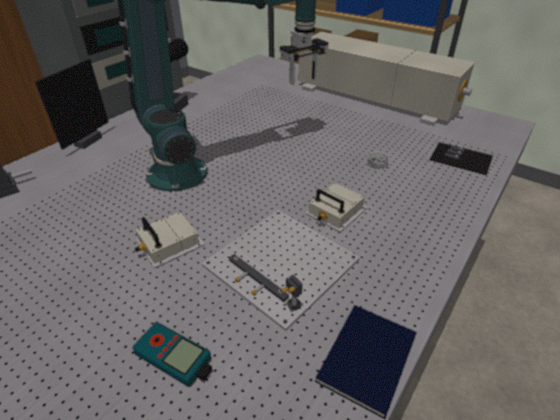

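The top view shows two module-like objects. One is at (234,175), left of the breadboard at (318,181), with its port facing the board. The other is at (357,273), to the right and nearer the robot. The image's left is +y, so the one at (234,175) is farthest to the robot's left and is the one meant. The large beam box by the arm is a different kind of thing. I'll confirm this with an enlarged crop.

```bash
cat > h.py <<'E'
import numpy as np,cv2
from cell import telemetry,cams,robot
from scipy.spatial.transform import Rotation as R
def cal(n,pose=None):
    c=cams.calibration(n);K=np.array(c["intrinsics"])
    if n=="wrist":
        T=np.eye(4);T[:3,:3]=R.from_euler('xyz',pose[1]).as_matrix();T[:3,3]=pose[0]
        E=np.linalg.inv(T@np.array(c["tool_from_camera"]))
    else:E=np.array(c["extrinsics"])
    return K,E,c
def ray(n,uv,z,pose=None):
    K,E,_=cal(n,pose);uv=np.atleast_2d(np.array(uv,float))
    d=np.c_[uv,np.ones(len(uv))]@np.linalg.inv(K).T
    d=d*[1,-1,-1]@E[:3,:3]
    o=-E[:3,:3].T@E[:3,3]
    return o+d*((z-o[2])/d[:,2])[:,None]
def proj(n,P,pose=None):
    K,E,_=cal(n,pose);p=np.atleast_2d(P)@E[:3,:3].T+E[:3,3]
    q=p*[1,-1,-1]@K.T
    return q[:,:2]/q[:,2:]
E
python3 - <<'E'
from h import *
print({n:[k for k in cams.calibration(n)] for n in("top","wrist")})
print({k:np.round(v,4).tolist() for k,v in cams.calibration("wrist").items()})
im=cv2.imread("pics/top0.png")
cv2.imwrite("pics/crop.png",cv2.resize(im[120:240,200:380],None,fx=4.4,fy=4.4,interpolation=cv2.INTER_CUBIC))
print(np.round(ray("top",[[212,155],[255,158],[254,196],[210,193]],.008),3).tolist())
print(np.round(ray("top",[[277,131],[367,140],[358,231],[267,221]],.0127),3).tolist())
print("handle",np.round(ray("top",[[247,175]],.085),3))
E
```

```text
{'top': ['intrinsics', 'extrinsics'], 'wrist': ['intrinsics', 'tool_from_camera']}
{'intrinsics': [[320.2282, 0.0, 277.5609], [0.0, 320.2282, 207.2072], [0.0, 0.0, 1.0]], 'tool_from_camera': [[0.0006, 0.9659, 0.2588, 0.0752], [1.0, -0.0005, -0.0003, -0.0007], [-0.0001, 0.2588, -0.9659, -0.1797], [0.0, 0.0, 0.0, 1.0]]}
[[0.627, 0.215, 0.008], [0.62, 0.074, 0.008], [0.494, 0.074, 0.008], [0.501, 0.218, 0.008]]
[[0.71, 0.003, 0.013], [0.686, -0.295, 0.013], [0.385, -0.266, 0.013], [0.412, 0.03, 0.013]]
handle [[0.551 0.093 0.085]]
```

View pics/crop.png

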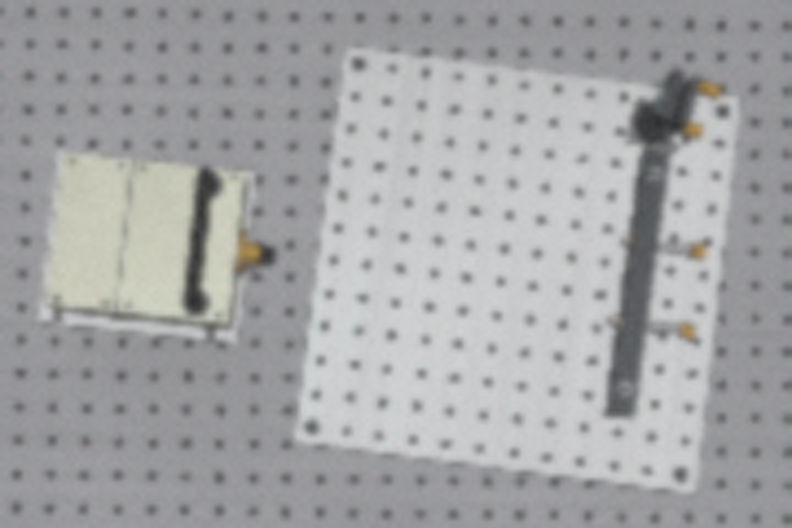

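The crop confirms the module: white cover, black handle bar from (209,180) to (194,300), and brass port with black cap at (255,253) pointing at the board. The board corners are (346,48), (738,97), (695,492) and (297,440). The screw tips are at about (627,243) and (613,322), and the mirror is at (655,115).

```bash
python3 - <<'E'
from h import *
f=lambda a,z:ray("top",(np.array(a,float)+.5)/4.4-.5+[200,120],z)[:,:2]
B=f([[346,48],[738,97],[695,492],[297,440]],.0127);c=B.mean(0)
e=lambda v:np.degrees(np.arctan2(v[1],v[0]))
print("board c",c,"sides",[np.linalg.norm(B[i]-B[i-1]) for i in range(4)],"dir",e(B[1]-B[0]),e(B[2]-B[3]),e(B[0]-B[3])-90,e(B[1]-B[2])-90)
F=f([[641,150],[606,412],[669,150],[635,414]],.0267);print("bar",F.tolist(),"dir",e(F[0]-F[1])-90,e(F[2]-F[3])-90,"w",np.linalg.norm(F[2]-F[0]))
S=f([[697,251],[686,330],[627,243],[613,322]],.0192);print("screws",S.tolist())
M=f([[252,173],[233,340],[40,318]],.008);print("mod plate corners FR+y,FR-y,RR-y",M.tolist(),np.linalg.norm(M[0]-M[1]),np.linalg.norm(M[2]-M[1]),"dir",e(M[0]-M[1])-90,e(M[1]-M[2]))
H=f([[209,180],[194,300]],.085);print("handle",H.tolist(),e(H[0]-H[1])-90)
C=f([[60,152],[252,173],[235,325],[47,305]],.05);print("cover",C.tolist(),C.mean(0),[np.linalg.norm(C[i]-C[i-1]) for i in range(4)])
print("port",f([[255,253]],.031))
E
```

```text
board c [ 0.54806527 -0.1332513 ] sides [np.float64(0.29660049423809554), np.float64(0.29690013876435034), np.float64(0.29860478787224254), np.float64(0.2965726776313253)] dir -96.11862045103359 -96.5058777128031 -96.05198328313315 -96.11656307381818
bar [[0.6354651696390017, -0.2212648190869398], [0.44058611461370706, -0.1963930907578942], [0.6358571578207433, -0.24206506096908198], [0.4394730397236015, -0.21769406732613303]] dir -97.27313933079827 -97.07415872811555 w 0.020803935134734657
screws [[0.5619079851043457, -0.26458889684948333], [0.5027997473817947, -0.25653829755727103], [0.56695984412654, -0.21246257066452884], [0.5078099955798809, -0.20236772869925118]]
mod plate corners FR+y,FR-y,RR-y [[0.6165494182031597, 0.06739435230043474], [0.4906829509130986, 0.07892847949308937], [0.5046301719731702, 0.22254554385421266]] 0.1263938435137422 0.1442927099717984 dir -95.2358363740708 -95.54682577332186
handle [[0.5958030440622744, 0.09320315146621597], [0.5107727448097821, 0.1017819389146869]] -95.76113077053024
cover [[0.6210341014140657, 0.20416283753465006], [0.6082545998968876, 0.06505875473956987], [0.49743758129275606, 0.07500328173361503], [0.5095392133180696, 0.21030541481610038]] [0.55906637 0.13863257] [np.float64(0.11166396610902406), np.float64(0.13968987618753223), np.float64(0.1112623261910505), np.float64(0.1358422493716394)]
port [[0.55274799 0.06270022]]
```

{"method": "step_arm", "body": {
  "series": [
    [94, -33, -18.5, 0, 0, 0, -3],
    [94, -33, -18.5, 0, 0, 0, 0],
    [94, -33, -18.5, 0, 0, 0, 0],
    [94, -33, -18.5, 0, 0, 0, 0],
    [94, -33, -18.5, 0, 0, 0, 0],
    [94, -33, -18.5, 0, 0, 0, 0],
    [94, -33, -18.5, 0, 0, 0, 0],
    [94, -33, -18.5, 0, 0, 0, 0]
  ]
}}

```text
clock: 0.77
ee_pos: [0.392, 0.3011, 0.2051]
tcp_rot: [-3.141, -0.0, 2.86]
contact_force: [0.6, -0.4, 0.4]
opening: 0.0939
gripper_force: 0.0
```

```bash
cat >> h.py <<'E'
def to(x,y,z,yaw,pitchdeg=0):
    "tool-frame shift (mm) and turn (deg) to a target; yaw in deg"
    s=telemetry.state();A=R.from_euler('xyz',s["tcp_rot"]);B=R.from_euler('xyz',[np.pi,0,np.radians(yaw)])
    print("t",round(s["clock"],2),"pos",s["ee_pos"].round(4),"rot",np.degrees(s["tcp_rot"]).round(2),"F",s["contact_force"].round(2))
    print("shift",(A.inv().apply(np.array([x,y,z])-s["ee_pos"])*1e3).round(1),"turn",np.degrees((A.inv()*B).as_rotvec()).round(2))
E
python3 -c "
from h import *
to(.5535,.097,.204,174.3)"
```

```text
t 0.77 pos [0.392  0.3011 0.2051] rot [-1.7998e+02 -3.0000e-02  1.6388e+02] F [ 0.57 -0.42  0.35]
shift [-211.8 -151.3    1. ] turn [ -0.02  -0.03 -10.42]
```

{"method": "step_arm", "body": {
  "series": [
    [94, -33, -21, 0, 0, 0, 0],
    [94, -33, -21, 0, 0, 0, 0],
    [94, -33, -21, 0, 0, 0, 0],
    [94, -33, -21, 0, 0, 0, 0],
    [94, -33, -21, 0, 0, 0, 0],
    [94, -25, -20, 0, 0, 0, 0],
    [94, 0, 0, 0, 0, 0, -5.2],
    [94, 0, 0, 0, 0, 0, -5.2],
    [94, 0, 0, 0, 0, 0, 0],
    [94, 0, 0, 0, 0, 0, 0]
  ]
}}

```text
clock: 1.6
ee_pos: [0.5389, 0.1298, 0.2049]
tcp_rot: [-3.141, -0.001, 3.039]
contact_force: [0.4, -0.0, 0.5]
opening: 0.0941
gripper_force: 0.0
```

```bash
python3 -c "
from h import *
to(.5535,.097,.204,174.3)
s=telemetry.state();np.save('w0.npy',np.array([s['ee_pos'],s['tcp_rot']]))
im=cams.capture('wrist');cv2.imwrite('pics/w0.png',im[:,:,::-1])
cv2.imwrite('pics/w0b.png',cv2.resize(im[:,:,::-1],(784,588)))"
```

```text
t 1.6 pos [0.5389 0.1298 0.2049] rot [-1.7999e+02 -6.0000e-02  1.7413e+02] F [ 0.44 -0.    0.46]
shift [-17.9 -31.1   0.9] turn [-0.01 -0.06 -0.17]
```

View pics/w0b.png

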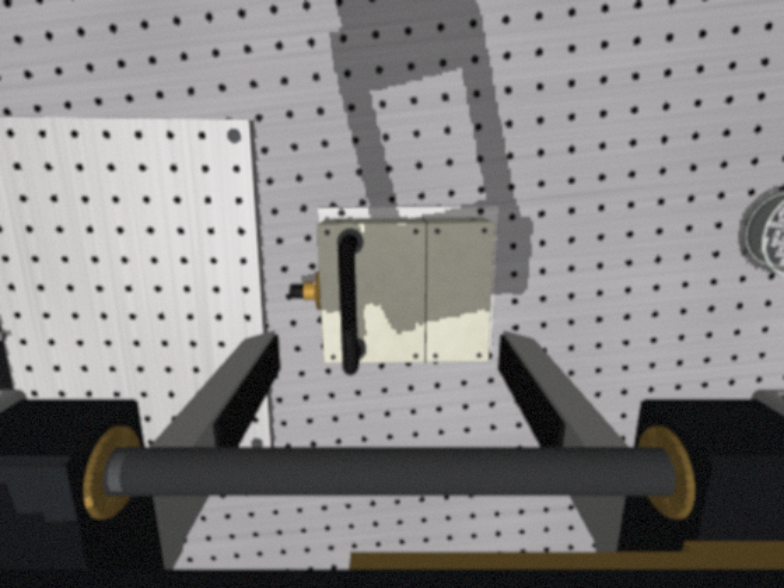

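The wrist view (scaled ×1.4) shows the handle bar from (348,236) to (350,368), the cover corners at (318,222), (495,222), (490,361) and (324,361), and the plate front corner at (318,208). The breadboard's near edge runs from (251,121) to (272,446).

```bash
python3 - <<'E'
from h import *
p=np.load("w0.npy");f=lambda a,z:ray("wrist",(np.array(a,float)+.5)/1.4-.5,z,p)[:,:2]
e=lambda v:np.degrees(np.arctan2(v[1],v[0]))
H=f([[348,238],[350,368]],.085);print("handle",H.tolist(),H.mean(0),e(H[0]-H[1])-90,np.linalg.norm(H[0]-H[1]))
C=f([[318,222],[495,222],[490,361],[324,361]],.05);print("cover",C.tolist(),C.mean(0),e(C[0]-C[3])-90,e(C[0]-C[1]),e(C[3]-C[2]),[np.linalg.norm(C[i]-C[i-1]) for i in range(4)])
print("plate front +y",f([[318,208]],.008))
B=f([[251,121],[272,446]],.0127);print("edge",B.tolist(),e(B[0]-B[1])-90,np.linalg.norm(B[0]-B[1]))
print("port tip",f([[288,291]],.031))
E
```

```text
handle [[0.5046609968218169, 0.10524562463261007], [0.5987454347823797, 0.09485299795439689]] [0.55170322 0.10004931] 83.69662595653085 0.0946566857418308
cover [[0.49530927868082053, 0.08088750822984539], [0.5086785480490134, 0.21162407421687732], [0.6198947462578542, 0.20304612229600832], [0.6062653720892193, 0.06984515638176012]] [0.55753699 0.14135072] 84.31663709973824 -95.83883488687066 -95.84227978028497 [np.float64(0.11150420709009243), np.float64(0.131418366484753), np.float64(0.11154651049308949), np.float64(0.1338964419270257)]
plate front +y [[0.48780213 0.07550544]]
edge [[0.41584905816466106, 0.033799165367311215], [0.7032489900751752, 0.0013578251896951277]] 83.55978557568866 0.2892251050906334
port tip [[0.55012473 0.0453622 ]]
```

{"method": "step_arm", "body": {
  "series": [
    [60, 0, 0, 0, 0, 0, 0],
    [60, 0, 0, 0, 0, 0, 0]
  ]
}}

```text
clock: 1.82
ee_pos: [0.5388, 0.1304, 0.2055]
tcp_rot: [3.142, -0.0, 3.042]
contact_force: [1.3, 0.0, 1.2]
opening: 0.0836
gripper_force: 0.0
```

```bash
python3 -c "
from h import *
to(.553,.0995,.067,174.1)"
```

```text
t 1.82 pos [0.5388 0.1304 0.2055] rot [180.    -0.   174.27] F [1.33 0.04 1.18]
shift [-17.2 -29.3 138.5] turn [ 0.   -0.    0.17]
```

{"method": "step_arm", "body": {
  "series": [
    [60, -17, -29, 0, 0, 0, 0],
    [60, 0, 0, 30, 0, 0, 0],
    [60, 0, 0, 30, 0, 0, 0],
    [60, 0, 0, 30, 0, 0, 0],
    [60, 0, 0, 25, 0, 0, 0],
    [60, 0, 0, 15, 0, 0, 0],
    [60, 0, 0, 8, 0, 0, 0],
    [60, 0, 0, 0, 0, 0, 0]
  ]
}}

```text
clock: 2.48
ee_pos: [0.5515, 0.0996, 0.0652]
tcp_rot: [-3.141, -0.004, 3.042]
contact_force: [-0.6, 0.1, 0.6]
opening: 0.0596
gripper_force: 0.0
```

```bash
python3 -c "
from h import *
to(.553,.0995,.067,174.1)
im=cams.capture('scene');cv2.imwrite('pics/s1.png',cv2.resize(im[120:270,200:420,::-1],(770,525),interpolation=cv2.INTER_CUBIC))"
```

```text
t 2.48 pos [0.5515 0.0996 0.0652] rot [-179.96   -0.24  174.28] F [-0.6   0.09  0.56]
shift [-1.5  0.1 -1.8] turn [-0.04 -0.24  0.18]
```

View pics/s1.png

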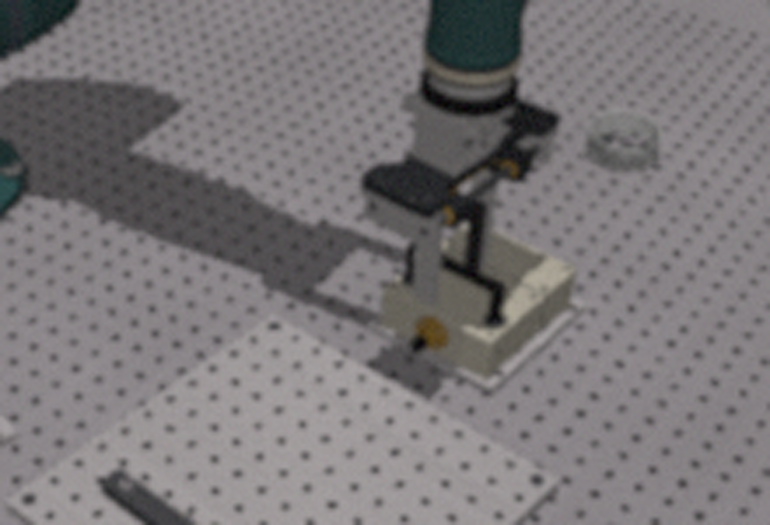

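The fingers straddle the handle bar, front finger at (427,260) and rear finger at (475,230), with nothing in between but the bar. Closing.

{"method": "step_arm", "body": {
  "series": [
    [0, 0, 0, 0, 0, 0, 0],
    [0, 0, 0, 0, 0, 0, 0],
    [0, 0, 0, 0, 0, 0, 0],
    [0, 0, 0, 0, 0, 0, 0],
    [0, 0, 0, 0, 0, 0, 0],
    [0, 0, 0, 0, 0, 0, 0]
  ],
  "newtons": 25
}}

```text
clock: 3.03
ee_pos: [0.5533, 0.0994, 0.0679]
tcp_rot: [3.141, 0.001, 3.042]
contact_force: [-0.7, 0.3, 0.4]
opening: 0.0235
gripper_force: 0.0
```

{"method": "step_arm", "body": {
  "series": [
    [0, 0, 0, 0, 0, 0, 0],
    [0, 0, 0, 0, 0, 0, 0],
    [0, 0, 0, 0, 0, 0, 0]
  ]
}}

```text
clock: 3.28
ee_pos: [0.5532, 0.0995, 0.0676]
tcp_rot: [3.141, 0.0, 3.042]
contact_force: [-0.4, 1.4, -0.2]
opening: 0.0112
gripper_force: 25.0
```

{"method": "step_arm", "body": {
  "series": [
    [0, 0, 1.2, -2.2, 1.07, 0, 0],
    [0, 0, 1.2, -2.2, 1.07, 0, 0]
  ]
}}

```text
clock: 3.45
ee_pos: [0.5523, 0.101, 0.0705]
tcp_rot: [-3.101, -0.003, 3.041]
contact_force: [0.3, -0.2, -5.8]
opening: 0.011
gripper_force: 25.0
```

{"method": "step_arm", "body": {
  "series": [
    [0, 0, 1.2, -2.2, 1.07, 0, 0],
    [0, 0, 1.2, -2.2, 1.07, 0, 0],
    [0, 0, 1.2, -2.2, 1.07, 0, 0],
    [0, 0, 1.2, -2.2, 1.07, 0, 0],
    [0, 0, 1.2, -2.2, 1.07, 0, 0],
    [0, 0, 1.2, -2.2, 1.07, 0, 0],
    [0, 0, 0, 0, 0, 0, 0],
    [0, 0, 0, 0, 0, 0, 0]
  ]
}}

```text
clock: 4.12
ee_pos: [0.5542, 0.1111, 0.0841]
tcp_rot: [-2.993, -0.0, 3.043]
contact_force: [-0.2, 0.8, -7.4]
opening: 0.0113
gripper_force: 25.0
```

```bash
python3 -c "
from h import *
to(.55,.025,.085,174)"
```

```text
t 4.12 pos [0.5542 0.1111 0.0841] rot [-1.7149e+02 -1.0000e-02  1.7434e+02] F [-0.24  0.77 -7.44]
shift [ -4.3 -85.3  11.9] turn [-8.51  0.01  0.34]
```

{"method": "step_arm", "body": {
  "series": [
    [0, -0.4, -3.5, 0.5, 0, 0, 0],
    [0, -0.8, -8, 1.2, 0, 0.03, 0.2],
    [0, -0.9, -8, 1.2, 0, 0.03, 0.2],
    [0, -0.9, -8, 1.2, 0, 0.03, 0.2],
    [0, -0.9, -8, 1.2, 0, 0.03, 0.2],
    [0, -0.9, -8, 1.2, 0, 0.03, 0.2],
    [0, -0.9, -8, 1.2, 0, 0.03, 0.2],
    [0, -0.9, -8, 1.2, 0, 0, 0],
    [0, -0.9, -8, 1.2, 0, 0, 0],
    [0, -0.4, -4, 0.6, 0, 0, 0]
  ]
}}

```text
clock: 4.95
ee_pos: [0.5539, 0.0359, 0.0846]
tcp_rot: [-2.992, 0.0, 3.019]
contact_force: [0.2, 0.1, -7.8]
opening: 0.0112
gripper_force: 25.0
```

{"method": "step_arm", "body": {
  "series": [
    [0, 0, 0, 0, 0, 0, 0],
    [0, 0, 0, 0, 0, 0, 0]
  ]
}}

```text
clock: 5.12
ee_pos: [0.5541, 0.0367, 0.0848]
tcp_rot: [-2.992, 0.001, 3.02]
contact_force: [-0.6, -0.7, -5.2]
opening: 0.011
gripper_force: 25.0
```

```bash
python3 -c "
from h import *
to(.55,.035,.085,174)
im=cams.capture('top');cv2.imwrite('pics/t1.png',cv2.resize(im[120:240,200:380,::-1],None,fx=4.4,fy=4.4,interpolation=cv2.INTER_CUBIC))
im=cams.capture('scene');cv2.imwrite('pics/s2.png',cv2.resize(im[140:320,180:390,::-1],None,fx=3.3,fy=3.3,interpolation=cv2.INTER_CUBIC))"
```

```text
t 5.12 pos [0.5541 0.0367 0.0848] rot [-1.7141e+02  3.0000e-02  1.7302e+02] F [-0.59 -0.67 -5.2 ]
shift [ 3.9 -2.2  0.2] turn [-8.59 -0.04 -0.98]
```

View pics/s2.png

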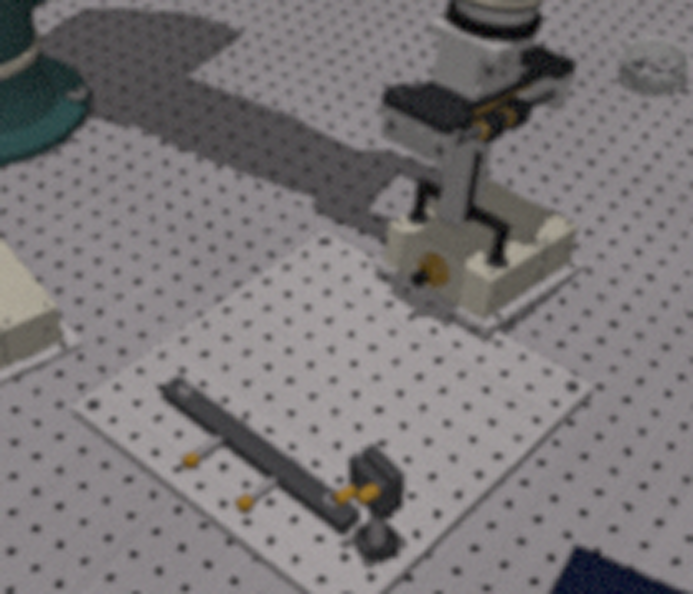

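The nose is above the plate, with the port at (425,272) past the edge and the tail on the table. By pose, the nose is about 21 mm onto the board. Lowering it now.

{"method": "step_arm", "body": {
  "series": [
    [0, 0, -0.6, 1.1, -0.53, 0, 0],
    [0, 0, -0.6, 1.1, -0.53, 0, 0],
    [0, 0, -0.6, 1.1, -0.53, 0, 0],
    [0, 0, -0.6, 1.1, -0.53, 0, 0],
    [0, 0, 0, 0, 0, 0, 0]
  ]
}}

```text
clock: 5.63
ee_pos: [0.5534, 0.0342, 0.08]
tcp_rot: [-3.03, -0.001, 3.02]
contact_force: [0.5, -0.4, -6.2]
opening: 0.0114
gripper_force: 25.0
```

{"method": "step_arm", "body": {
  "series": [
    [0, 0, -0.4, 0.8, -0.4, 0, 0],
    [0, 0, 0, 0, 0, 0, 0]
  ]
}}

```text
clock: 5.8
ee_pos: [0.5534, 0.0338, 0.0794]
tcp_rot: [-3.037, -0.0, 3.02]
contact_force: [-0.0, 1.0, -6.4]
opening: 0.0115
gripper_force: 25.0
```

{"method": "step_arm", "body": {
  "series": [
    [0, 0, -0.4, 0.8, -0.4, 0, 0],
    [0, 0, 0, 0, 0, 0, 0]
  ]
}}

```text
clock: 5.97
ee_pos: [0.5535, 0.0335, 0.079]
tcp_rot: [-3.044, -0.0, 3.02]
contact_force: [0.9, 0.4, -5.9]
opening: 0.0113
gripper_force: 25.0
```

{"method": "step_arm", "body": {
  "series": [
    [0, 0, -0.4, 0.8, -0.3, 0, 0],
    [0, 0, 0, 0, 0, 0, 0]
  ]
}}

```text
clock: 6.13
ee_pos: [0.5536, 0.0334, 0.0789]
tcp_rot: [-3.05, 0.001, 3.021]
contact_force: [-1.5, 1.8, -2.8]
opening: 0.0114
gripper_force: 25.0
```

{"method": "step_arm", "body": {
  "series": [
    [0, 0, 0, 0.6, 0, 0, 0],
    [0, 0, 0, 0, 0, 0, 0]
  ]
}}

```text
clock: 6.3
ee_pos: [0.5537, 0.0334, 0.0789]
tcp_rot: [-3.049, 0.001, 3.021]
contact_force: [-3.2, 2.9, 2.8]
opening: 0.0107
gripper_force: 25.0
```

{"method": "step_arm", "body": {
  "series": [
    [0, 0, 0, 0.6, 0, 0, 0],
    [0, 0, 0, 0, 0, 0, 0]
  ]
}}

```text
clock: 6.47
ee_pos: [0.5537, 0.0334, 0.0788]
tcp_rot: [-3.049, 0.001, 3.021]
contact_force: [-4.8, 3.4, 5.7]
opening: 0.011
gripper_force: 25.0
```

{"method": "step_arm", "body": {
  "series": [
    [0, 0, 0, -0.9, 0, 0, 0],
    [0, 0, 0, 0, 0, 0, 0],
    [40, 0, 0, 0, 0, 0, 0],
    [40, 0, 0, 0, 0, 0, 0],
    [40, 0, 0, 0, 0, 0, 0],
    [40, 0, 0, 0, 0, 0, 0],
    [40, 0, 0, 0, 0, 0, 0],
    [40, 0, 0, 0, 0, 0, 0],
    [40, 0, 0, 0, 0, 0, 0],
    [40, 0, 0, 0, 0, 0, 0]
  ],
  "newtons": 5
}}

```text
clock: 7.3
ee_pos: [0.5534, 0.0329, 0.0778]
tcp_rot: [-3.048, 0.0, 3.02]
contact_force: [0.0, 1.1, 0.4]
opening: 0.0401
gripper_force: 0.0
```

{"method": "step_arm", "body": {
  "series": [
    [40, 0, 0, -3, 0, 0, 0],
    [40, 0, 0, -10, 0, 0, 0],
    [40, 0, 0, -20, 0, 0, 0],
    [40, 0, 0, -30, 0, 0, 0],
    [40, 0, 0, -30, 0, 0, 0],
    [40, 0, 0, -20, 0, 0, 0],
    [40, 0, 0, 0, -5.3, 0, 0],
    [40, 0, 0, 0, 0, 0, 0]
  ]
}}

```text
clock: 7.97
ee_pos: [0.556, 0.0419, 0.1941]
tcp_rot: [3.141, 0.006, 3.018]
contact_force: [0.3, -0.1, 0.2]
opening: 0.0402
gripper_force: 0.0
```

```bash
python3 - <<'E'
from h import *
to(.575,.22,.18,83)
s=telemetry.state();np.save('w1.npy',np.array([s['ee_pos'],s['tcp_rot']]))
im=cams.capture('wrist')[:,:,::-1]
cv2.imwrite('pics/w1b.png',cv2.resize(im,(784,588)))
E
```

```text
t 7.97 pos [0.556  0.0419 0.1941] rot [179.97   0.36 172.95] F [ 0.3  -0.07  0.23]
shift [  3.1 179.1  14.1] turn [ 0.31  0.26 89.95]
```

View pics/w1b.png

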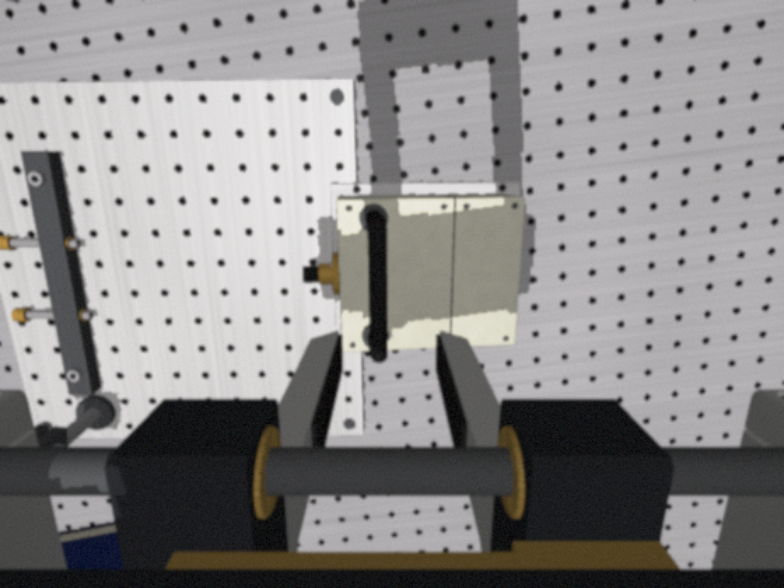

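The module is propped on the edge with the handle free. The plate front corner at (332,185) is past the board edge at (357,200). The screw tips are at about (80,243) and (92,314), and the mirror is untouched at (98,411).

```bash
python3 - <<'E'
from h import *
p=np.load("w1.npy");f=lambda a,z:ray("wrist",(np.array(a,float)+.5)/1.4-.5,z,p)[:,:2]
e=lambda v:np.degrees(np.arctan2(v[1],v[0]))
S=f([[80,243],[92,314]],.0192);print("tips",S.tolist(),S.mean(0),e(S[1]-S[0])-90,np.linalg.norm(S[0]-S[1]))
F=f([[60,152],[100,388]],.0127);print("face foot",F.tolist(),F.mean(0),e(F[1]-F[0])-90)
H=f([[375,212],[378,360]],.0961);print("handle",H.tolist(),H.mean(0),e(H[1]-H[0])-90)
C=f([[523,197],[515,345]],.052);print("cover rear top",C.tolist(),C.mean(0),e(C[1]-C[0])-90)
print("nose corner",f([[332,185]],.022),"edge",f([[357,182],[362,432]],.0127).tolist())
h=np.array([np.cos(np.radians(-97)),np.sin(np.radians(-97))])
r=np.array([-h[1],h[0]])
print("tip fwd",S@h,"face fwd",F@h,"tipmid lat",S.mean(0)@r,"handle lat",H.mean(0)@r,"cover lat",C.mean(0)@r,"cover rear fwd",C@h,"handle fwd",H@h)
E
```

```text
tips [[0.5078069783990856, -0.20010222292889207], [0.5666953060010536, -0.20824003348959053]] [ 0.53725114 -0.20417113] -97.86790450197766 0.05944795276944795
face foot [[0.4380561502735478, -0.19857587431323692], [0.636207950079431, -0.22640880464089286]] [ 0.53713205 -0.21249234] -97.99560803737512
handle [[0.5052992407281361, 0.03916037789281167], [0.6028056664567923, 0.02837086780748497]] [0.55405245 0.03376562] -96.3143390766947
cover rear top [[0.5117009888945192, 0.14199147241221427], [0.622863373506644, 0.1310260038382879]] [0.56728218 0.13650874] -95.6336418169048
nose corner [[0.48782394 0.00619997]] edge [[0.4881617243259699, 0.02478628664333505], [0.7086143875632019, -0.0019660401550939816]]
tip fwd [0.13672459 0.13762506] face fwd [0.1437101  0.14718694] tipmid lat 0.5581287549927322 handle lat 0.5458076363342192 cover lat 0.5464175155609429 cover rear fwd [-0.20329375 -0.20595731] handle fwd [-0.10044897 -0.10162293]
```

```bash
python3 -c "
from h import *
to(.5715,.1746,.19,82.5)"
```

```text
t 8.02 pos [0.5551 0.0421 0.1922] rot [-1.7991e+02  1.6000e-01  1.7292e+02] F [-0.69  0.43  0.44]
shift [1.000e-01 1.336e+02 2.000e+00] turn [6.000e-02 2.000e-01 9.042e+01]
```

{"method": "step_arm", "body": {
  "series": [
    [70, 0, 33, 0, 0, 0, 0],
    [70, 0, 40, 0, 0, 0, 0],
    [70, 0, 40, 0, 0, 0, 0],
    [70, 0, 20.6, 0, 0, 0, 7],
    [70, 0, 0, 0, 0, 0, 7],
    [70, 0, 0, 0, 0, 0, 7],
    [70, 0, 0, 0, 0, 0, 7],
    [70, 0, 0, 0, 0, 0, 7],
    [70, 0, 0, 0, 0, 0, 7],
    [70, 0, 0, 0, 0, 0, 7]
  ]
}}

```text
clock: 8.85
ee_pos: [0.57, 0.1762, 0.1889]
tcp_rot: [-3.138, 0.001, 2.159]
contact_force: [-0.2, 0.3, -0.6]
opening: 0.07
gripper_force: 0.0
```

{"method": "step_arm", "body": {
  "series": [
    [70, 0, 0, 0, 0, 0, 7],
    [70, 0, 0, 0, 0, 0, 7],
    [70, 0, 0, 0, 0, 0, 7],
    [70, 0, 0, 0, 0, 0, 7],
    [70, 0, 0, 0, 0, 0, 7],
    [70, 0, 0, 0, 0, 0, 6.4],
    [70, 0, 0, 0, 0, 0, 0],
    [70, 0, 0, 0, 0, 0, 0]
  ]
}}

```text
clock: 9.52
ee_pos: [0.5703, 0.1762, 0.1893]
tcp_rot: [-3.14, 0.002, 1.446]
contact_force: [-0.1, 0.6, -0.0]
opening: 0.0695
gripper_force: 0.0
```

```bash
python3 -c "
from h import *
to(.5715,.1746,.0135,82.5)"
```

```text
t 9.52 pos [0.5703 0.1762 0.1893] rot [-1.799e+02  1.300e-01  8.284e+01] F [-0.07  0.63 -0.02]
shift [ -1.    1.7 175.8] turn [-0.1   0.13  0.34]
```

{"method": "step_arm", "body": {
  "series": [
    [70, 0, 1.5, 30, 0, 0, 0],
    [70, 0, 0, 35, 0, 0, 0],
    [70, 0, 0, 35, 0, 0, 0],
    [70, 0, 0, 35, 0, 0, 0],
    [70, 0, 0, 25, 0, 0, 0],
    [70, 0, 0, 13, 0, 0, 0],
    [70, 0, 0, 0, 0, 0, 0],
    [70, 0, 0, 0, 0, 0, 0]
  ]
}}

```text
clock: 10.18
ee_pos: [0.5723, 0.1758, 0.0173]
tcp_rot: [-3.141, 0.001, 1.444]
contact_force: [-0.2, -0.4, -0.1]
opening: 0.0702
gripper_force: 0.0
```

{"method": "step_arm", "body": {
  "series": [
    [70, -4, 0, 2, 0, 0, 0],
    [70, -4, 0, 0, 0, 0, 0],
    [70, -4, 0, 0, 0, 0, 0],
    [70, -2, 0, 0, 0, 0, 0],
    [70, -2, 0, 0, 0, 0, 0],
    [70, -2, 0, 0, 0, 0, 0],
    [70, 0, 0, 0, 0, 0, 0]
  ]
}}

```text
clock: 10.77
ee_pos: [0.5701, 0.1574, 0.0156]
tcp_rot: [3.141, 0.001, 1.442]
contact_force: [0.1, -0.4, -1.0]
opening: 0.0697
gripper_force: 0.0
```

{"method": "step_arm", "body": {
  "series": [
    [70, -1.5, 0, 1, 0, 0, 0],
    [70, -1.5, 0, 0, 0, 0, 0],
    [70, -1.5, 0, 0, 0, 0, 0],
    [70, -1.5, 0, 0, 0, 0, 0],
    [70, -1.5, 0, 0, 0, 0, 0],
    [70, 0, 0, 0, 0, 0, 0]
  ]
}}

```text
clock: 11.27
ee_pos: [0.569, 0.1501, 0.0143]
tcp_rot: [-3.142, 0.001, 1.443]
contact_force: [-0.1, -0.8, -0.7]
opening: 0.0699
gripper_force: 0.0
```

{"method": "step_arm", "body": {
  "series": [
    [70, -1.2, 0, 0, 0, 0, 0],
    [70, -1.2, 0, 0, 0, 0, 0],
    [70, -1.2, 0, 0, 0, 0, 0],
    [70, -1.2, 0, 0, 0, 0, 0],
    [70, -1.2, 0, 0, 0, 0, 0],
    [70, -1.2, 0, 0, 0, 0, 0]
  ]
}}

```text
clock: 11.77
ee_pos: [0.5683, 0.1439, 0.0144]
tcp_rot: [3.141, -0.001, 1.443]
contact_force: [0.8, 4.4, -0.8]
opening: 0.0702
gripper_force: 1.9
```

{"method": "step_arm", "body": {
  "series": [
    [70, -1.5, 0, 0, 0, 0, 0],
    [70, -2, 0, 0, 0, 0, 0],
    [70, -2, 0, 0, 0, 0, 0],
    [70, -2, 0, 0, 0, 0, 0],
    [70, -2, 0, 0, 0, 0, 0],
    [70, -2, 0, 0, 0, 0, 0],
    [70, -2, 0, 0, 0, 0, 0],
    [70, -2, 0, 0, 0, 0, 0],
    [70, -2, 0, 0, 0, 0, 0],
    [70, -2, 0, 0, 0, 0, 0]
  ]
}}

```text
clock: 12.6
ee_pos: [0.5657, 0.1239, 0.0145]
tcp_rot: [3.141, 0.0, 1.443]
contact_force: [0.9, 4.3, 1.0]
opening: 0.0699
gripper_force: 2.4
```

```bash
python3 -c "
from h import *
to(.5715,.1746,.0135,82.5)"
```

```text
t 12.6 pos [0.5657 0.1239 0.0145] rot [1.7998e+02 2.0000e-02 8.2660e+01] F [0.94 4.28 0.96]
shift [51.1 -0.8  1. ] turn [0.02 0.02 0.16]
```

{"method": "step_arm", "body": {
  "series": [
    [70, -1.2, 0, 0, 0, 0, 0],
    [70, -1.2, 0, 0, 0, 0, 0],
    [70, -1.2, 0, 0, 0, 0, 0],
    [70, -1.2, 0, 0, 0, 0, 0],
    [70, -1.2, 0, 0, 0, 0, 0],
    [70, -1.2, 0, 0, 0, 0, 0],
    [70, -1.2, 0, 0, 0, 0, 0],
    [70, -1.2, 0, 0, 0, 0, 0]
  ]
}}

```text
clock: 13.27
ee_pos: [0.5646, 0.1146, 0.0146]
tcp_rot: [3.141, -0.0, 1.443]
contact_force: [0.1, 4.6, 2.3]
opening: 0.0698
gripper_force: 2.7
```

{"method": "step_arm", "body": {
  "series": [
    [70, -1, 0, 0, 0, 0, 0],
    [70, -1, 0, 0, 0, 0, 0],
    [70, -1, 0, 0, 0, 0, 0],
    [70, -1, 0, 0, 0, 0, 0],
    [70, -1, 0, 0, 0, 0, 0],
    [70, -1, 0, 0, 0, 0, 0]
  ]
}}

```text
clock: 13.77
ee_pos: [0.564, 0.1089, 0.0148]
tcp_rot: [3.141, -0.0, 1.443]
contact_force: [0.0, 5.5, 1.6]
opening: 0.0696
gripper_force: 2.9
```

{"method": "step_arm", "body": {
  "series": [
    [70, -1, 0, 0, 0, 0, 0],
    [70, -1, 0, 0, 0, 0, 0],
    [70, -1, 0, 0, 0, 0, 0],
    [70, -1, 0, 0, 0, 0, 0],
    [70, -1, 0, 0, 0, 0, 0],
    [70, -1, 0, 0, 0, 0, 0]
  ]
}}

```text
clock: 14.27
ee_pos: [0.5634, 0.1033, 0.0152]
tcp_rot: [3.14, -0.001, 1.443]
contact_force: [0.4, 6.5, 3.5]
opening: 0.0703
gripper_force: 3.3
```

{"method": "step_arm", "body": {
  "series": [
    [70, -1, 0, 0, 0, 0, 0],
    [70, -1, 0, 0, 0, 0, 0],
    [70, -1, 0, 0, 0, 0, 0],
    [70, -1, 0, 0, 0, 0, 0],
    [70, -1, 0, 0, 0, 0, 0],
    [70, -1, 0, 0, 0, 0, 0]
  ]
}}

```text
clock: 14.77
ee_pos: [0.563, 0.0977, 0.0157]
tcp_rot: [3.139, -0.002, 1.443]
contact_force: [0.4, 6.8, 4.9]
opening: 0.07
gripper_force: 3.7
```

{"method": "step_arm", "body": {
  "series": [
    [70, -0.3, 0, -1, 0, 0, 0],
    [70, -0.3, 0, -1, 0, 0, 0],
    [70, -0.3, 0, -1, 0, 0, 0],
    [70, -0.3, 0, -1, 0, 0, 0],
    [70, 0, 0, 0, 0, 0, 0]
  ]
}}

```text
clock: 15.18
ee_pos: [0.5622, 0.0942, 0.0189]
tcp_rot: [3.141, 0.003, 1.443]
contact_force: [-0.2, 1.2, 1.1]
opening: 0.0699
gripper_force: 0.5
```

{"method": "step_arm", "body": {
  "series": [
    [70, -0.3, 0, -1, 0, 0, 0],
    [70, -0.3, 0, -1, 0, 0, 0],
    [70, -0.3, 0, -1, 0, 0, 0],
    [70, -0.3, 0, -1, 0, 0, 0],
    [70, 0, 0, 0, 0, 0, 0]
  ]
}}

```text
clock: 15.6
ee_pos: [0.5613, 0.0937, 0.0219]
tcp_rot: [-3.14, 0.001, 1.442]
contact_force: [0.6, -0.3, 0.1]
opening: 0.07
gripper_force: 0.0
```

```bash
python3 -c "
from h import *
im=cams.capture('scene');cv2.imwrite('pics/s3.png',cv2.resize(im[140:320,180:390,::-1],None,fx=3.3,fy=3.3,interpolation=cv2.INTER_CUBIC))"
```

```text
(no output)
```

View pics/s3.png

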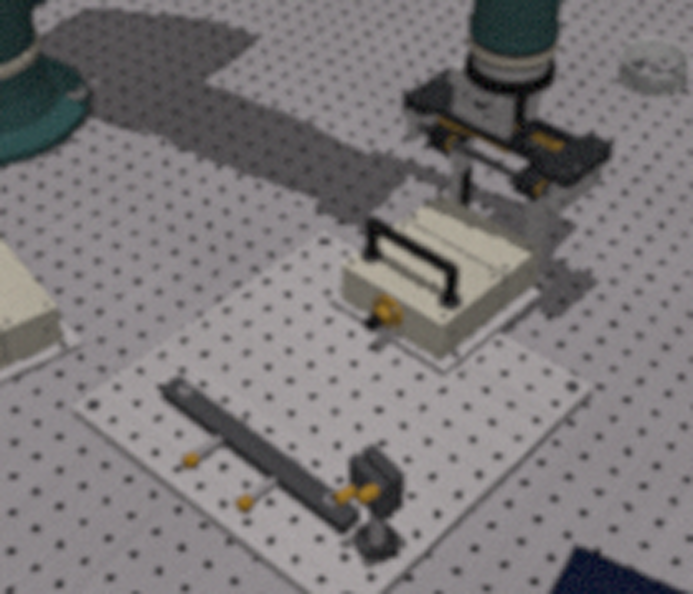

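The module lies level on the plate, with the plate's front at (445,365) and the rear just past the edge. The surroundings are untouched. Raising the fingers clear of the ledge, then pushing.

{"method": "step_arm", "body": {
  "series": [
    [70, 0, 0, -4, 0, 0, 0.5],
    [70, 0, 0, -4, 0, 0, 0],
    [70, 0, 0, -3, 0, 0, 0],
    [70, -1, 0, 0, 0, 0, 0],
    [70, -1.5, 0, 0, 0, 0, 0],
    [70, -1.5, 0, 0, 0, 0, 0],
    [70, -1.5, 0, 0, 0, 0, 0],
    [70, -1.5, 0, 0, 0, 0, 0],
    [70, -1.5, 0, 0, 0, 0, 0],
    [70, -1.5, 0, 0, 0, 0, 0]
  ]
}}

```text
clock: 16.48
ee_pos: [0.5607, 0.0847, 0.0337]
tcp_rot: [3.141, -0.001, 1.434]
contact_force: [0.3, 3.7, 1.7]
opening: 0.0699
gripper_force: 2.0
```

{"method": "step_arm", "body": {
  "series": [
    [70, -2, 0, 0, 0, 0, 0],
    [70, -3, 0, 0, 0, 0, 0],
    [70, -3, 0, 0, 0, 0, 0],
    [70, -3, 0, 0, 0, 0, 0],
    [70, -3, 0, 0, 0, 0, 0],
    [70, -3, 0, 0, 0, 0, 0],
    [70, -3, 0, 0, 0, 0, 0],
    [70, -3, 0, 0, 0, 0, 0],
    [70, -3, 0, 0, 0, 0, 0],
    [70, -2, 0, 0, 0, 0, 0]
  ]
}}

```text
clock: 17.32
ee_pos: [0.5565, 0.0561, 0.0333]
tcp_rot: [-3.142, 0.001, 1.434]
contact_force: [1.1, 4.6, 3.9]
opening: 0.0701
gripper_force: 2.3
```

{"method": "step_arm", "body": {
  "series": [
    [70, -2, 0, 0, 0, 0, 0],
    [70, -3, 0, 0, 0, 0, 0],
    [70, -3, 0, 0, 0, 0, 0],
    [70, -3, 0, 0, 0, 0, 0],
    [70, -3, 0, 0, 0, 0, 0],
    [70, -3, 0, 0, 0, 0, 0],
    [70, -3, 0, 0, 0, 0, 0],
    [70, -3, 0, 0, 0, 0, 0],
    [70, -3, 0, 0, 0, 0, 0],
    [70, -2, 0, 0, 0, 0, 0]
  ]
}}

```text
clock: 18.15
ee_pos: [0.5526, 0.0283, 0.0333]
tcp_rot: [-3.141, 0.001, 1.434]
contact_force: [0.8, 3.8, 2.8]
opening: 0.07
gripper_force: 2.2
```

{"method": "step_arm", "body": {
  "series": [
    [70, -2, 0, 0, 0, 0, 0],
    [70, -3, 0, 0, 0, 0, 0],
    [70, -3, 0, 0, 0, 0, 0],
    [70, -3, 0, 0, 0, 0, 0],
    [70, -3, 0, 0, 0, 0, 0],
    [70, -3, 0, 0, 0, 0, 0],
    [70, -3, 0, 0, 0, 0, 0],
    [70, -3, 0, 0, 0, 0, 0],
    [70, -3, 0, 0, 0, 0, 0],
    [70, -2, 0, 0, 0, 0, 0]
  ]
}}

```text
clock: 18.98
ee_pos: [0.5488, 0.0006, 0.0333]
tcp_rot: [-3.141, 0.001, 1.434]
contact_force: [0.5, 5.0, 3.0]
opening: 0.0697
gripper_force: 2.1
```

```bash
python3 -c "
from h import *
to(.5,0,.0337,82.1)
im=cams.capture('top');cv2.imwrite('pics/t2.png',cv2.resize(im[120:240,230:380,::-1],None,fx=5,fy=5,interpolation=cv2.INTER_CUBIC))"
```

```text
t 18.98 pos [0.5488 0.0006 0.0333] rot [-1.7999e+02  5.0000e-02  8.2150e+01] F [0.54 4.96 2.97]
shift [ -7.3 -48.3  -0.4] turn [-0.01  0.05  0.05]
```

View pics/t2.png

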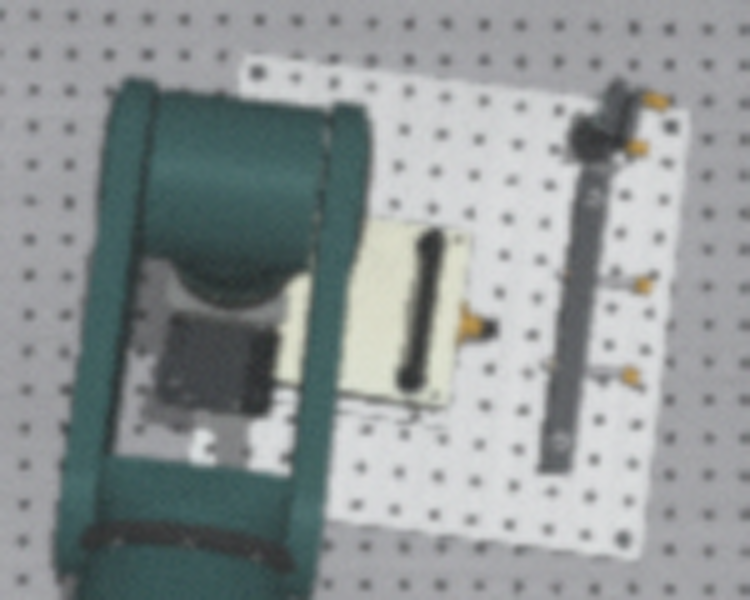

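The module is flat, with its cover front running from (471,232) to (448,407) and its port at (475,326). It is heading for the screw tips at about (563,275) and (549,365).

```bash
python3 - <<'E'
from h import *
f=lambda a,z:ray("top",(np.array(a,float)+.5)/5-.5+[230,120],z)[:,:2]
e=lambda v:np.degrees(np.arctan2(v[1],v[0]))
C=f([[471,232],[448,407]],.0627);S=f([[563,275],[549,365]],.0192);H=f([[432,240],[410,383]],.0977)
h=np.array([np.cos(np.radians(-97.5)),np.sin(np.radians(-97.5))]);r=np.array([-h[1],h[0]])
print(e(C[0]-C[1])-90,e(S[0]-S[1])-90,e(H[0]-H[1])-90,"gap plate-tips by cover",S@h-(C@h).mean()-.005,"by handle",(S@h).mean()-(H@h).mean()-.03,"lat mod-fence",C.mean(0)@r-S.mean(0)@r,H.mean(0)@r-S.mean(0)@r)
E
```

```text
-96.94180172682601 -98.49053537215636 -98.10647073561653 gap plate-tips by cover [0.06205365 0.06101746] by handle 0.06384589412925956 lat mod-fence -0.015384159556937282 -0.01929951516729045
```

{"method": "step_arm", "body": {
  "series": [
    [70, -2, 0.3, 0, 0, 0, 0],
    [70, -3, 0.4, 0, 0, 0, 0],
    [70, -3, 0.4, 0, 0, 0, 0],
    [70, -3, 0.4, 0, 0, 0, 0],
    [70, -3, 0.4, 0, 0, 0, 0],
    [70, -3, 0.4, 0, 0, 0, 0],
    [70, -3, 0.4, 0, 0, 0, 0],
    [70, -3, 0.4, 0, 0, 0, 0],
    [70, -3, 0.4, 0, 0, 0, 0],
    [70, -2, 0.3, 0, 0, 0, 0]
  ]
}}

```text
clock: 19.87
ee_pos: [0.5488, -0.0277, 0.0333]
tcp_rot: [-3.141, 0.001, 1.434]
contact_force: [0.6, 2.9, 1.4]
opening: 0.0701
gripper_force: 1.9
```

{"method": "step_arm", "body": {
  "series": [
    [70, -2, 0.3, 0, 0, 0, 0],
    [70, -2, 0.3, 0, 0, 0, 0],
    [70, -2, 0.3, 0, 0, 0, 0],
    [70, -2, 0.3, 0, 0, 0, 0],
    [70, -2, 0.3, 0, 0, 0, 0],
    [70, -2, 0.3, 0, 0, 0, 0],
    [70, -1.5, 0, 0, 0, 0, 0],
    [70, -1, 0, 0, 0, 0, 0],
    [70, -0.5, 0, 0, 0, 0, 0]
  ]
}}

```text
clock: 20.62
ee_pos: [0.5486, -0.0426, 0.0333]
tcp_rot: [-3.142, 0.001, 1.434]
contact_force: [-0.5, 3.1, -0.2]
opening: 0.0702
gripper_force: 1.5
```

```bash
python3 - <<'E'
from h import *
to(.5,0,.0337,82.1)
im=cams.capture('scene')
cv2.imwrite('pics/s4.png',cv2.resize(im[180:310,200:350,::-1],None,fx=4.4,fy=4.4,interpolation=cv2.INTER_CUBIC))
E
```

```text
t 20.62 pos [ 0.5486 -0.0426  0.0333] rot [-1.800e+02  5.000e-02  8.216e+01] F [-0.5   3.1  -0.18]
shift [ 35.5 -54.   -0.5] turn [-0.    0.05  0.06]
```

View pics/s4.png

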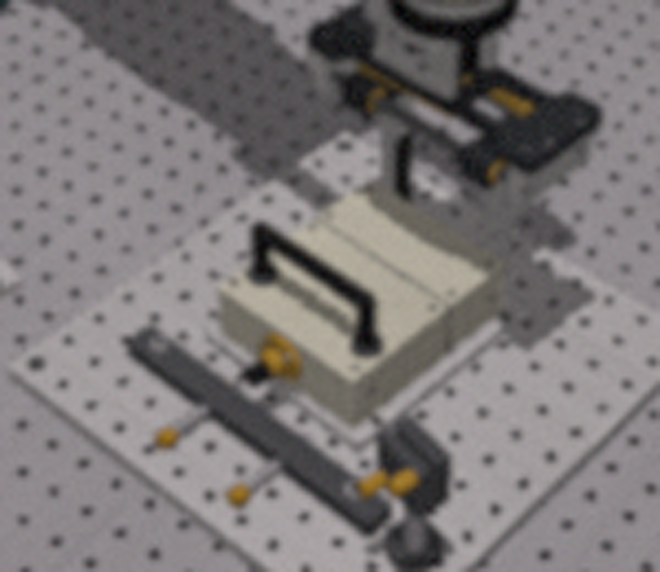

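The front corner at (360,445) is well clear of the mirror at (415,540), and the front is about 18 mm short of the screws. Slow approach from here.

{"method": "step_arm", "body": {
  "series": [
    [70, -1, 0, 0, 0, 0, 0],
    [70, -1, 0, 0, 0, 0, 0],
    [70, -1, 0, 0, 0, 0, 0],
    [70, -1, 0, 0, 0, 0, 0],
    [70, -1, 0, 0, 0, 0, 0],
    [70, -1, 0, 0, 0, 0, 0],
    [70, -1, 0, 0, 0, 0, 0],
    [70, -0.8, 0, 0, 0, 0, 0],
    [70, -0.6, 0, 0, 0, 0, 0],
    [70, -0.5, 0, 0, 0, 0, 0]
  ]
}}

```text
clock: 21.5
ee_pos: [0.5473, -0.0512, 0.0333]
tcp_rot: [-3.141, 0.001, 1.434]
contact_force: [-0.0, 2.7, -2.5]
opening: 0.0704
gripper_force: 1.2
```

{"method": "step_arm", "body": {
  "series": [
    [70, -0.5, 0, 0, 0, 0, 0],
    [70, -0.5, 0, 0, 0, 0, 0],
    [70, -0.5, 0, 0, 0, 0, 0],
    [70, -0.5, 0, 0, 0, 0, 0],
    [70, -0.5, 0, 0, 0, 0, 0]
  ]
}}

```text
clock: 21.92
ee_pos: [0.5471, -0.0536, 0.0334]
tcp_rot: [-3.142, 0.001, 1.434]
contact_force: [0.7, 2.0, -1.5]
opening: 0.0698
gripper_force: 1.2
```

{"method": "step_arm", "body": {
  "series": [
    [70, -0.4, 0, 0, 0, 0, 0],
    [70, -0.4, 0, 0, 0, 0, 0],
    [70, -0.4, 0, 0, 0, 0, 0]
  ]
}}

```text
clock: 22.17
ee_pos: [0.547, -0.0549, 0.0334]
tcp_rot: [3.142, 0.001, 1.434]
contact_force: [-0.3, 1.8, -2.6]
opening: 0.0704
gripper_force: 1.2
```

{"method": "step_arm", "body": {
  "series": [
    [70, -0.4, 0, 0, 0, 0, 0],
    [70, -0.4, 0, 0, 0, 0, 0],
    [70, -0.4, 0, 0, 0, 0, 0]
  ]
}}

```text
clock: 22.42
ee_pos: [0.5468, -0.056, 0.0334]
tcp_rot: [3.142, 0.001, 1.434]
contact_force: [-0.1, 2.4, -1.7]
opening: 0.0701
gripper_force: 1.2
```

{"method": "step_arm", "body": {
  "series": [
    [70, -0.3, 0, 0, 0, 0, 0],
    [70, -0.3, 0, 0, 0, 0, 0],
    [70, -0.3, 0, 0, 0, 0, 0]
  ]
}}

```text
clock: 22.67
ee_pos: [0.5467, -0.0569, 0.0335]
tcp_rot: [3.141, 0.001, 1.434]
contact_force: [0.4, 2.9, -2.9]
opening: 0.0699
gripper_force: 1.2
```

{"method": "step_arm", "body": {
  "series": [
    [70, -0.3, 0, 0, 0, 0, 0],
    [70, -0.3, 0, 0, 0, 0, 0],
    [70, -0.3, 0, 0, 0, 0, 0]
  ]
}}

```text
clock: 22.92
ee_pos: [0.5466, -0.057, 0.0335]
tcp_rot: [3.142, -0.001, 1.434]
contact_force: [0.9, 4.8, -1.7]
opening: 0.0697
gripper_force: 2.8
```

{"method": "step_arm", "body": {
  "series": [
    [70, -0.3, 0, 0, 0, 0, 0],
    [70, 0, 0, 0, 0, 0, 0]
  ]
}}

```text
clock: 23.08
ee_pos: [0.5466, -0.057, 0.0335]
tcp_rot: [-3.142, -0.001, 1.434]
contact_force: [-0.2, 4.5, -1.9]
opening: 0.0699
gripper_force: 2.8
```

{"method": "step_arm", "body": {
  "series": [
    [70, -0.4, 0, 0, 0, 0, 0],
    [70, 0, 0, 0, 0, 0, 0]
  ]
}}

```text
clock: 23.25
ee_pos: [0.5465, -0.0571, 0.0335]
tcp_rot: [-3.141, -0.002, 1.435]
contact_force: [1.6, 6.6, -1.1]
opening: 0.0699
gripper_force: 3.2
```

{"method": "step_arm", "body": {
  "series": [
    [70, -0.4, 0, 0, 0, 0, 0],
    [70, 0, 0, 0, 0, 0, 0],
    [70, 0, 0, 0, 0, 0, 0],
    [70, 0, 0, 0, 0, 0, 0],
    [70, 0, 0, 0, 0, 0, 0],
    [70, 0, 0, 0, 0, 0, 0]
  ]
}}

```text
clock: 23.75
ee_pos: [0.5465, -0.0571, 0.0335]
tcp_rot: [-3.142, -0.002, 1.435]
contact_force: [0.3, 7.7, -1.0]
opening: 0.07
gripper_force: 3.6
```

{"method": "step_arm", "body": {
  "series": [
    [70, -0.3, 0, 0, 0, 0, 0],
    [70, 0, 0, 0, 0, 0, 0],
    [70, 0, 0, 0, 0, 0, 0],
    [70, 0, 0, 0, 0, 0, 0],
    [70, 0, 0, 0, 0, 0, 0],
    [70, 0, 0, 0, 0, 0, 0],
    [70, 0, 0, 0, 0, 0, 0],
    [70, 0, 0, 0, 0, 0, 0]
  ]
}}

```text
clock: 24.42
ee_pos: [0.5465, -0.0571, 0.0335]
tcp_rot: [-3.142, -0.003, 1.435]
contact_force: [0.9, 8.0, -1.2]
opening: 0.0702
gripper_force: 3.9
```

```bash
python3 - <<'E'
from h import *
to(.5,0,.0337,82.1)
im=cams.capture('top')
cv2.imwrite('pics/t3.png',cv2.resize(im[135:225,280:380,::-1],None,fx=6.5,fy=6.5,interpolation=cv2.INTER_CUBIC))
E
```

```text
t 24.42 pos [ 0.5465 -0.0571  0.0335] rot [-1.800e+02 -1.700e-01  8.221e+01] F [ 0.92  8.03 -1.17]
shift [ 50.3 -53.8  -0. ] turn [-0.   -0.17  0.11]
```

View pics/t3.png

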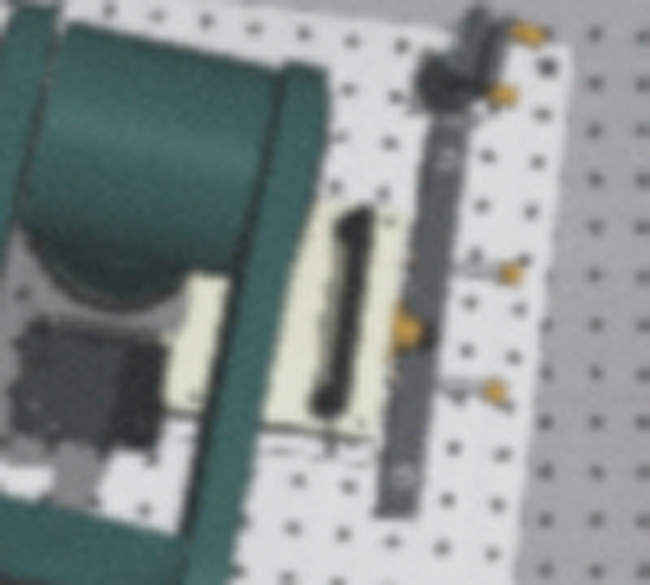

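The front edge is up against the screws and parallel to the bar, and the port at (408,328) sits over the bar between the screw knobs (511,272) and (495,391). It was pressed at about 8 N, steady. Backing off now.

{"method": "step_arm", "body": {
  "series": [
    [70, 1, 0, 0, 0, 0, 0],
    [70, 1, 0, 0, 0, 0, 0],
    [70, 2, 0, 0, 0, 0, 0],
    [70, 4, 0, 0, 0, 0, 0],
    [70, 8, 0, 0, 0, 0, 0],
    [70, 15, 0, 0, 0, 0, 0],
    [70, 20, 0, 0, 0, 0, 0],
    [70, 20, 0, 0, 0, 0, 0],
    [70, 10, 0, -10, 0, 0, 0],
    [70, 0, 0, -30, 0, 0, 0]
  ]
}}

```text
clock: 25.3
ee_pos: [0.554, 0.0232, 0.0694]
tcp_rot: [-3.132, 0.001, 1.437]
contact_force: [-0.1, -0.7, -0.0]
opening: 0.07
gripper_force: 0.0
```

{"method": "step_arm", "body": {
  "series": [
    [70, 0, 0, -35, 0, 0, 0],
    [70, 0, 0, -35, 0, 0, 0],
    [70, 0, 0, -10, 0, 0, 0],
    [70, 0, 0, 0, 0, 0, 0],
    [70, 0, 0, 0, 0, 0, 0]
  ]
}}

```text
clock: 25.72
ee_pos: [0.5577, 0.021, 0.1539]
tcp_rot: [3.14, 0.001, 1.434]
contact_force: [-0.4, 0.4, -0.3]
opening: 0.0701
gripper_force: 0.0
```

```bash
python3 - <<'E'
from h import *
s=telemetry.state();np.save('w2.npy',np.array([s['ee_pos'],s['tcp_rot']]));print(s['clock'],s['ee_pos'],s['contact_force'])
im=cams.capture('wrist');cv2.imwrite('pics/w2.png',cv2.resize(im[:,:,::-1],(784,588)))
E
```

```text
25.7167 [0.55765163 0.02095068 0.15392179] [-0.38900039  0.3517287  -0.28650531]
```

View pics/w2.png

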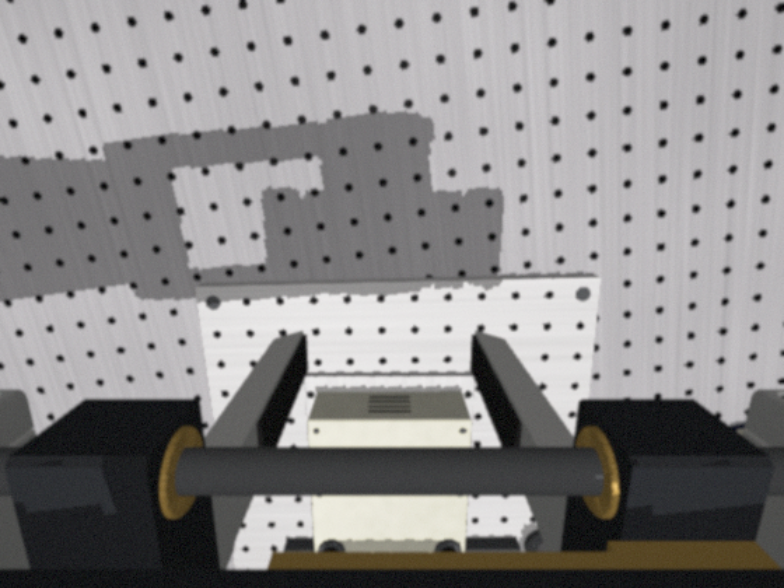

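This view shows the module flat, with its rear plate edge from (305,374) to (472,375) and the fingers clear behind it. I've gone over the ten-picture limit, so I won't view any more and will only check the numbers.

```bash
python3 - <<'E'
from h import *
p=np.load("w2.npy");f=lambda a,z:ray("wrist",(np.array(a,float)+.5)/1.4-.5,z,p)[:,:2]
e=lambda v:np.degrees(np.arctan2(v[1],v[0]))
C=f([[309,418],[470,418]],.0627);P=f([[305,374],[472,375]],.0207);B=f([[197,285],[599,275]],.0127)
print("heading cover",e(C[1]-C[0])-90,"plate",e(P[1]-P[0])-90,"board",e(B[1]-B[0])-90)
h=np.array([np.cos(np.radians(-97.7)),np.sin(np.radians(-97.7))]);r=np.array([-h[1],h[0]])
n=C.mean(0)+.138*h;t=np.array([.5373,-.2042])
print("w",np.linalg.norm(C[1]-C[0]),"nose-tips fwd",(n-t)@h,"lat",(n-t)@r)
E
```

```text
heading cover -97.85041923345295 plate -98.21810014207809 board -96.36385930706976
w 0.10911227242625086 nose-tips fwd -7.951660687461227e-05 lat -0.009692956482776294
```

```bash
python3 -c "
from cell import robot
print(robot.sign_off())"
```

```text
the job is handed in; nothing more can be done
None
```

The laser module lies flat on the breadboard, square against the stop screws and about 10 mm off the bar's middle; it was pressed home at about 8 N at the wrist, and the job is handed in at about 26 s with no verdict returned, but I viewed 12 pictures, over the limit of 10.

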